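Hold a votive plaque on the sloped setting stand

ROBOT

A 6-joint arm with a two-finger parallel gripper is mounted at the origin on the work surface. World frame = base frame: x ahead of the robot, y to its left, z up, the work surface at z = 0. Lengths are in m, angles in rad, forces in N, time in s.
With the tool pointing down it reaches from about 0.4 to 0.825 m from the base axis. Payload 7 kg.
Tool frame: the origin (TCP) lies at the centre of the arm's flange, where the gripper is bolted on; the fingertips stand 178 mm ahead of it and the grasp point (between the pads) lies arm.tcp_to_grasp ahead of it (arm.tcp_to_grasp is the distance from the TCP to the grasp point, in m); z points along the fingers, y is the direction in which the jaws open and shut (so a half turn about z gives the same grasp; the last joint's range is limited). The gripper opens to 88 mm and grips with 3 to 60 N. Pads are 19 mm wide; open, the fingers measure 130 mm over their backs; the gripper's body (78 mm by 193 mm) begins 47 mm behind the grasp point.
Start: joints at [-1.025, 0.359, 0.012, 0, -1.224, -0.288], TCP at [0.172, -0.653, 0.405] pointing down, gripper open.
Joint ranges: [-3.07, 3.07], [-1.43, 2.12], [-1.02, 1.25], [-3.03, 1.67], [-3.05, -0], [-3.03, 3.03]. Speed limits (rad/s): [2.39, 2.39, 3.01, 3.14, 3.14, 3.14].

INTERFACE

Orientations are given as [roll, pitch, yaw] about the fixed x, y, z axes, in that order (R = Rz(yaw) Ry(pitch) Rx(roll)).
In Python, from station import arm gives the robot as it stands.
- The arm moves only by the tool move_arm, never from a script. Its argument "deltas" is a list of rows, each a list of 6 numbers: the shift along the world's x, y, z in mm, then the turn, a rotation vector about the world's x, y, z in degrees. In form: [[tx, ty, tz, ax, ay, az], ...]. A call has exactly 5 rows; each row shifts and turns the commanded pose from where the row before left it; what a row does not reach is not made up. A row lasts 1/12 s, in which the tool goes at most 41.7 mm and 7.16 degrees, less where a joint would pass 70% of its speed; a pose out of reach is approached as far as the arm can. A call with a gripper value outside its range is refused whole. "claw" is the closure in counts, from 0 (fully open) to 255 (shut), set as the call begins (left out, the last holds). The fingers move at their own pace and stop on an object; "squeeze" is the grip in N (left out, the last holds). Time passes only in rows, so rows that do not move let the fingers close, or fill a call up. It gives the time, the measured TCP pose, the force and the opening at its end, in the units of the state.
- arm.get_state(): the state, without advancing time (a new reading comes with each control period).
- arm.grab_frame(name): name is "scene" or "side" or "wrist"; returns the picture (420x560x3 uint8, red, green, blue); there is no depth.
- arm.calibration(name): a dict with "intrinsics" (3x3 intrinsics, pixels), "T" (4x4, takes a point from camera to world coordinates); the wrist camera has in their place "mount" (4x4, takes a point from camera to tool coordinates, whose origin is the TCP and whose axes are the flange's). Camera axes: x right, y up, looking along -z (the intrinsics and any distortion apply to the point x, -y, -z); pixel columns grow to the right and rows downward; lengths in m; the calibration is good to about 2 mm. A picture is of the moment at which its call begins: read the wrist's pose just before it. calibration takes no time and is no camera call.
- arm.job_done(): hands the job in, once; it reports no verdict.
Trained networks look in the newest picture that a camera, given by its name, has taken for a name from the list of things; names that differ only in an ending like _2 or _b are one class to them, and where a whole thing is asked for, a point or a joint stands for the part that bears it (a point fixed in the world has none). Each returns a list of dicts, best first, with "score" (0 to 1); they miss things now and then, are a little off and sometimes report something else, mostly with a low value. They report only what shows in the picture. A call takes as long as a camera call. They do not tell look-alikes from the thing itself.
- arm.spot_in(thing, camera): "xy" ([column, row] in pixels, amid what is visible of it).
- arm.masks_of(thing, camera): "pixels" (420x560 bool, what is visible of it) and "xy" ([column, row] in pixels, amid what is visible of it).
- arm.spot_point(thing, camera): "xy" ([column, row] in pixels: a listed point, or the origin of a listed thing).
The state is a dict: "t": time; "q": joint angles; "qd": joint speeds; "joint_efforts": joint torques, N m; "eef_pos": TCP position; "ee_rot": TCP orientation; "force": force on the tool from outside, world axes, zero at the start; "moment": the same for the moment, N m; "width": finger opening in m.
Only numpy, scipy, OpenCV 4.12 (cv2) and the standard library are available. Lean on these libraries where they do the work, as an engineer would, in place of code of your own. Each camera call takes 0.05 s, during which the arm holds its last target. There are 200 camera calls.

TASK

Lift the red votive plaque by its wooden grip bar, turn and tilt it to match the sloped cork bed of the setting stand, and lay it flush and centred on the bed, long side along long side. Press it gently until the sprung bed has sunk about half its travel, never so hard that the bed is driven onto its stop and the ceramic is strained, and finish there, still gripping the plaque and holding it pressed flush while the adhesive takes. Leave the blue plaque and the other things on the table alone.

Things in the scene. Friction and masses are not known exactly. Their poses are not given: they have to be found in the camera images.
- plaque_red: red plaque with brass-coloured trim: ceramic tile 80 (x) x 60 (y) x 8 mm with a wooden grip bar standing on the middle of its top: the bar is 50 (along x) x 22 (along y) x 44 mm high, so its top is 52 mm above the tile's underside. About 0.14 kg (varies 0.11 to 0.18). Origin: centre of the underside; z up through the bar, x along the tile's long side and the bar. Starts flat on the light wooden board; which end of the board holds red and which blue varies.
- plaque_red_grip (a point): point in the grip bar of the red plaque to grip at: on the bar's centre line, 34 mm above the tile's underside (18 mm below the bar's top); axes as the plaque's. Grip across the bar's 22 mm (along the plaque's y).
- plaque_blue: blue plaque with white trim, same shape and size as the red one; leave it alone. Origin and axes as for the red one.
- stand: dark wooden setting stand, fixed to the table: base 150 (x) x 124 (y) x 20 mm, two cheeks up to 95 mm high at y = +-53 mm (12 mm thick) that carry a stiff tilt hinge along y, 80 mm up. Its slope varies (0.15 to 0.45 rad, the bed facing up and to the stand's -x, roughly the robot's side) and does not give under the forces of this job. Origin: centre of the base's underside, x and y along the base.
- bed_face (a point): centre of the upper face of the stand's cork-covered bed, which is 100 (x) x 80 (y) mm and 10 mm thick; z is the face's outward normal, x runs up the slope (away from the robot), y is level. The bed rides on springs and sinks along -z (this point moves with it).
- bed (a joint): how far the bed is sunk along its normal, m: 0 at rest, 0.016 at its stop. It takes about 0.6 N to start it and 0.7 N more per mm (about 6 N at half travel, about 12 N at the stop).
- board: light wooden carrying board 130 x 270 x 8 mm, fixed to the table; the two plaques lie on it, about 150 mm apart along its y. Origin: centre of the underside.
- water_pot: brass water pot, 108 mm high, 92 mm across, loose; leave alone. Origin: centre of the underside.
- bottle: clear bottle with blue cap, 130 mm high, 48 mm across, loose; leave alone. Origin: centre of the underside.
- brass_bell: brass hand bell, 102 mm high, 64 mm across, loose; leave alone. Origin: centre of the underside.
- lamp_cup: small terracotta lamp bowl, 30 mm high, 60 mm across, loose; leave alone. Origin: centre of the underside.
- flower_bowl: brass bowl of orange flowers, about 45 mm high, 132 mm across, loose; leave alone. Origin: centre of the underside.
- small_cup: copper cup, 60 mm high, 54 mm across, loose; leave alone. Origin: centre of the underside.
Not all that is in view belongs to the job. Leave any purple look-alike of the plaque_red alone. There is more than one size of the stand; the one meant has the size given above.

How it is judged:
On the way:
1. the red plaque is lifted clear of the board in the gripper (height (world z) of plaque_red above 0.05 m and contact force between the fingers and plaque_red above 0.5 N and distance between plaque_red and bed_face above 0.03 m), for 0.2 s.
At the end, for the whole second after the job is handed in: Red plaque gripped and still, flush on the bed (within 0.04 rad and 2 mm), long side within 0.1 rad of the bed's x, centred within 10 mm along x and y, bed sunk 4 to 12 mm with over 2 N on it; the other loose things within 20 mm of where they began (angle between the z axis of plaque_red and the z axis of bed_face, either way round below 0.04 rad and angle between the x axis of plaque_red and the x axis of bed_face, either way round below 0.1 rad and x of plaque_red in the frame of bed_face between -0.01 and 0.01 m and y of plaque_red in the frame of bed_face between -0.01 and 0.01 m and z of plaque_red in the frame of bed_face between -0.002 and 0.002 m and value of joint bed between 0.004 and 0.012 m and contact force between plaque_red and stand above 2 N and contact force between the fingers and plaque_red above 1 N and linear speed of plaque_red below 0.01 m/s and distance of each of plaque_blue, water_pot, bottle, brass_bell, lamp_cup, flower_bowl, small_cup from where it was at the start of the episode below 0.02 m); the arm keeps its last pose, push and grip.
It fails at once if the plaque is pressed or knocked on the stand with more than 18 N (contact force between plaque_red and stand above 18 N).
It fails at once if the bed is driven onto its stop (value of joint bed above 0.0155 m).
It fails at once if the blue plaque or another loose thing on the table is moved more than 20 mm (distance of any of plaque_blue, water_pot, bottle, brass_bell, lamp_cup, flower_bowl, small_cup from where it was at the start of the episode above 0.02 m).
It also fails if it takes over 45 s, if anything falls off the work surface, if the arm or the gripper's body presses on something with over 40 N, if the wrist force passes 120 N, or if a joint passes its speed limit or range.

## Working session

There is one attempt and no reset: what is moved stays moved. The work goes in short steps, Python scripts to look and compute and a tool call to move; the robot and the scene stay as the last step left them, time stands still between calls to the robot, and variables do not carry over. Pictures are saved under pics/ and viewed, about 8 in all and at most 12, crops included, and the job is handed in when it is done.

Besides the shell and the picture viewer there is one more tool, called as name(argument=value, ...), one argument or row to a line, values as JSON. move_arm: Moves the arm, as the interface text tells. Its arguments: {"type":"object","properties":{"deltas":{"type":"array","items":{"type":"array","items":{"type":"number"}}},"claw":{"type":"number"},"squeeze":{"type":"number"}},"required":["deltas"]}

```bash
mkdir -p pics; ls; python3 - <<'E'
from station import arm
import cv2,numpy as np
print(arm.get_state(), arm.tcp_to_grasp)
fs=[]
for c in ["scene","side"]:
    f=arm.grab_frame(c); cv2.imwrite(f"pics/{c}0.png",f[:,:,::-1]); fs.append(f)
    print(c,arm.calibration(c))
    for t in ["plaque_red","plaque_blue","stand","board"]:
        print(c,t,[(np.round(d["xy"],1),round(d["score"],2)) for d in arm.spot_in(t,c)[:3]])
    for t in ["bed_face","plaque_red_grip","plaque_red","stand"]:
        print(c,'pt',t,[(np.round(d["xy"],1),round(d["score"],2)) for d in arm.spot_point(t,c)[:3]])
print(arm.calibration("wrist"))
E
```

```text
pics
{'t': 0.0, 'q': array([-1.02489743e+00,  3.59371589e-01,  1.10723604e-02, -3.45212032e-04,
       -1.22408439e+00, -2.88117666e-01]), 'qd': array([ 8.91799731e-05,  5.57469291e-04, -9.48792674e-04, -1.31870511e-03,
        5.91586489e-04,  5.16194876e-04]), 'joint_efforts': array([-1.02944472e-03, -5.82719135e+01,  2.93062520e+01,  6.99750960e+00,
        7.18108247e-03, -1.74042757e-04]), 'eef_pos': array([ 0.17204381, -0.65250958,  0.4037391 ]), 'ee_rot': array([ 3.13997857e+00, -1.39921083e-04, -2.88392887e+00]), 'force': array([-0.00100731, -0.00386193, -0.58964664]), 'moment': array([0.05898548, 0.053993  , 0.01287273]), 'width': 0.08779077286481} 0.1593
scene {'intrinsics': array([[387.02136825,   0.        , 278.35085625],
       [  0.        , 387.02136825, 207.92271156],
       [  0.        ,   0.        ,   1.        ]]), 'T': array([[ 0.44357384, -0.70717075,  0.5505922 ,  1.23861186],
       [ 0.89610308,  0.36059919, -0.25878078, -0.36482804],
       [-0.0155409 ,  0.60817576,  0.79365026,  1.11267835],
       [ 0.        ,  0.        ,  0.        ,  1.        ]])}

[... 1424 characters left out ...]
02.3, 183.2]), 0.62)]
side pt plaque_red [(array([299.8, 192.2]), 0.7), (array([268.9, 179.7]), 0.61)]
side pt stand [(array([238. , 289.2]), 0.75), (array([318.4, 321.3]), 0.72)]
{'intrinsics': array([[340.40430312,   0.        , 284.8420373 ],
       [  0.        , 340.40430312, 209.2978714 ],
       [  0.        ,   0.        ,   1.        ]]), 'mount': array([[-2.39742003e-04,  9.66557445e-01,  2.56450087e-01,
         6.76857367e-02],
       [ 9.99999968e-01,  2.51742479e-04, -1.39659629e-05,
        -4.18165189e-04],
       [-7.80582861e-05,  2.56450075e-01, -9.66557475e-01,
         1.95903079e-02],
       [ 0.00000000e+00,  0.00000000e+00,  0.00000000e+00,
         1.00000000e+00]])}
```

View pics/scene0.png

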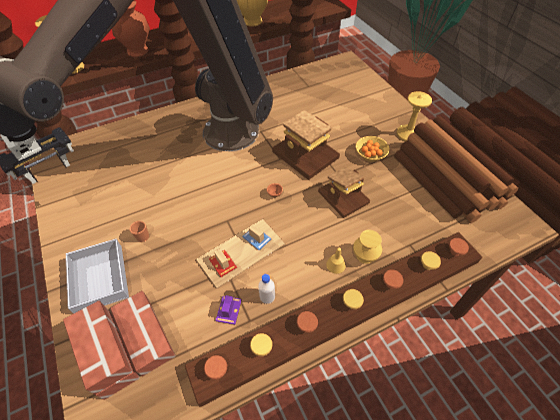

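View pics/side0.png

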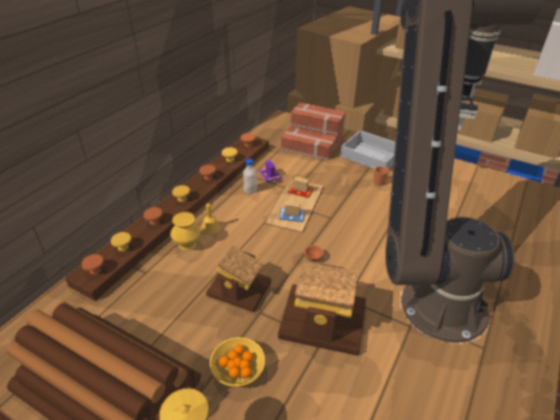

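The red plaque is at scene (220,262) and side (300,187), with the purple look-alike at scene (229,312). There are two stands, at scene (305,145) and (346,190). I'll triangulate everything and compare the stand sizes with those given.

```bash
cat > h.py <<'E'
import numpy as np,cv2
from station import arm
from scipy.spatial.transform import Rotation as R
def Tt():
    s=arm.get_state(); T=np.eye(4); T[:3,:3]=R.from_euler('xyz',s['ee_rot']).as_matrix(); T[:3,3]=s['eef_pos']; return T
def cam(c,Tw=None):
    k=arm.calibration(c); return k['intrinsics'], (k['T'] if 'T' in k else (Tt() if Tw is None else Tw)@k['mount'])
def ray(c,xy,Tw=None):
    K,T=cam(c,Tw); u=np.linalg.solve(K,[xy[0],xy[1],1]); d=T[:3,:3]@[u[0],-u[1],-u[2]]; return T[:3,3],d/np.linalg.norm(d)
def atz(c,xy,z,Tw=None):
    o,d=ray(c,xy,Tw); return o+d*(z-o[2])/d[2]
def tri(*rs):
    A=sum(np.eye(3)-np.outer(d,d) for o,d in rs); b=sum((np.eye(3)-np.outer(d,d))@o for o,d in rs)
    p=np.linalg.solve(A,b); return p,[round(float(np.linalg.norm(np.cross(p-o,d)))*1000,1) for o,d in rs]
def proj(c,P,Tw=None):
    K,T=cam(c,Tw); q=(np.atleast_2d(P)-T[:3,3])@T[:3,:3]; q=q*[1,-1,-1]; q=q@K.T; return q[:,:2]/q[:,2:]
E
python3 - <<'E'
from h import *
np.set_printoptions(precision=4,suppress=True)
for n,a,b in [("bedBig",(310.5,127.6),(326.9,279.1)),("bedSmall",(346,175.6),(240.7,262)),("standBig",(307.1,155.2),(318.4,321.3)),("standSmall",(343.7,195.3),(238,289.2)),("red",(220.6,264.2),(299.8,192.2)),("redgrip",(218.6,257.6),(302.3,183.2))]:
    print(n,*tri(ray("scene",a),ray("side",b)))
for c in ["scene","side"]:
    f=arm.grab_frame(c)
    for d in arm.masks_of("stand",c)[:2]:
        m=d["pixels"]; ys,xs=np.nonzero(m); print(c,d["xy"],xs.min(),xs.max(),ys.min(),ys.max(),m.sum())
f=cv2.imread("pics/scene0.png"); g=cv2.imread("pics/side0.png")
a=cv2.resize(f[100:220,265:385],(400,400),interpolation=cv2.INTER_CUBIC);b=cv2.resize(g[235:355,205:375],(400,282),interpolation=cv2.INTER_CUBIC)
b=cv2.copyMakeBorder(b,0,118,0,0,cv2.BORDER_CONSTANT); cv2.imwrite("pics/st.png",np.hstack([a,b]))
E
```

```text
bedBig [0.2829 0.2159 0.1545] [9.1, 9.1]
bedSmall [0.5224 0.2332 0.1106] [1.3, 1.3]
standBig [ 0.2806  0.2218 -0.0006] [2.2, 2.2]
standSmall [0.5282 0.2395 0.0034] [2.7, 2.7]
red [ 0.593  -0.2696 -0.0008] [5.4, 5.4]
redgrip [ 0.5885 -0.2717  0.0391] [2.6, 2.6]
scene [346.4, 191.7] 318 369 168 216 1588
scene [306.7, 143.7] 272 339 110 178 2731
side [321.8, 307.9] 277 364 262 354 6014
```

View pics/st.png

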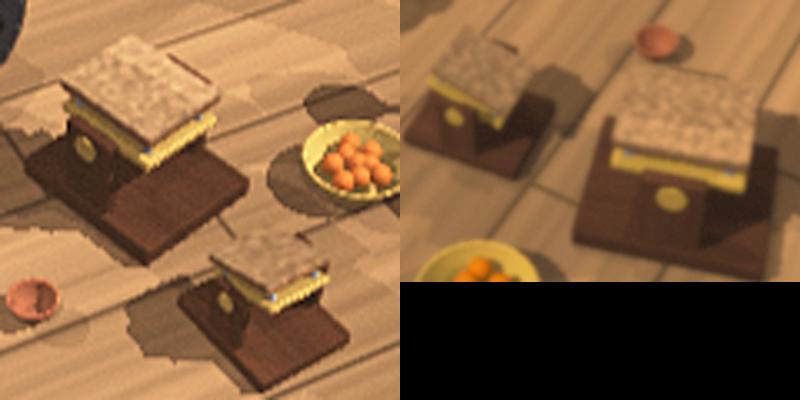

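Two stands are visible, both fixed. Base corners of the nearer-to-camera stand are about scene (319,190), (344.5,216) and (370,200). I'll check its size and orientation.

```bash
python3 - <<'E'
from h import *
np.set_printoptions(precision=4,suppress=True)
s=lambda p:(265+p[0]*.3,100+p[1]*.3)
for n,cs in [("small",[(178,298),(263,378),(349,330)]),("big",[(25,168),(148,252),(248,178)])]:
    P=[atz("scene",s(c),0.018) for c in cs]
    print(n,P,[np.linalg.norm(P[1]-P[0]),np.linalg.norm(P[2]-P[1])], (P[0]+P[2])/2)
    for a,b in((0,1),(1,2)): v=P[b]-P[a];print(np.arctan2(v[1],v[0]))
T=Tt(); print(T)
E
```

```text
small [array([0.4692, 0.1621, 0.018 ]), array([0.6056, 0.1866, 0.018 ]), array([0.5927, 0.304 , 0.018 ])] [np.float64(0.13861096338133466), np.float64(0.11814118347571673)] [0.5309 0.2331 0.018 ]
0.17789529945916363
1.6801820777573977
big [array([0.2072, 0.1005, 0.018 ]), array([0.3941, 0.1659, 0.018 ]), array([0.3445, 0.33  , 0.018 ])] [np.float64(0.19803318549079416), np.float64(0.17139038899987127)] [0.2758 0.2152 0.018 ]
0.3368831940931359
1.8641646000350276
[[-0.967  -0.2549  0.      0.1721]
 [-0.2549  0.967   0.     -0.6527]
 [-0.      0.     -1.      0.4047]
 [ 0.      0.      0.      1.    ]]
```

The smaller stand measures about 140×120 mm, so it's the target, with yaw around 0.15 rad. Next I move the wrist camera over the red plaque.

move_arm(
  deltas=[
    [28,25,0,0,0,0],
    [28,25,0,0,0,0],
    [28,25,0,0,0,0],
    [28,25,0,0,0,0],
    [28,25,0,0,0,0],
  ],
)

```text
t: 1.52
eef_pos: [0.313, -0.5264, 0.4048]
ee_rot: [-3.141, 0.0, -2.884]
force: [1.9, -0.5, 0.5]
width: 0.088
```

move_arm(
  deltas=[
    [28,25,0,0,0,0],
    [28,25,0,0,0,0],
    [28,25,0,0,0,0],
    [28,25,0,0,0,0],
    [28,25,0,0,0,0],
  ],
)

```text
t: 1.93
eef_pos: [0.4532, -0.4012, 0.405]
ee_rot: [-3.141, 0.0, -2.884]
force: [-0.7, -0.4, -0.5]
width: 0.0878
```

move_arm(
  deltas=[
    [28,25,0,0,0,0],
    [28,25,0,0,0,0],
    [28,25,0,0,0,0],
    [28,25,0,0,0,0],
    [0,0,0,0,0,0],
  ],
)

```text
t: 2.35
eef_pos: [0.5681, -0.2989, 0.4042]
ee_rot: [-3.141, 0.001, -2.88]
force: [-0.0, -0.4, -0.2]
width: 0.0879
```

```bash
python3 - <<'E'
from h import *
np.set_printoptions(precision=4,suppress=True)
T=Tt();f=arm.grab_frame("wrist"); print(T)
for t in ["plaque_red","plaque_red_grip","plaque_blue","board"]:
    for d in arm.spot_point(t,"wrist")[:2]: print(t,d["score"],d["xy"],atz("wrist",d["xy"],{"plaque_red_grip":.042}.get(t,.008 if t!="board" else 0),T))
cv2.imwrite("pics/w1.png",f[:,:,::-1])
E
```

```text
[[-0.9659 -0.2589  0.0009  0.5681]
 [-0.2589  0.9659  0.0001 -0.2989]
 [-0.0009 -0.0001 -1.      0.4042]
 [ 0.      0.      0.      1.    ]]
plaque_red 0.72 [306.6, 211.7] [ 0.596 -0.266  0.008]
plaque_red 0.65 [241.0, 312.6] [ 0.7425 -0.3092  0.008 ]
plaque_red_grip 0.88 [238.5, 328.8] [ 0.742  -0.3079  0.042 ]
plaque_red_grip 0.68 [304.4, 216.1] [ 0.5928 -0.2715  0.042 ]
plaque_blue 0.82 [434.3, 208.4] [ 0.5545 -0.126   0.008 ]
board 0.94 [369.8, 209.0] [ 0.5758 -0.1945  0.    ]
board 0.58 [332.4, 344.7] [ 0.7627 -0.1829  0.    ]
```

View pics/w1.png

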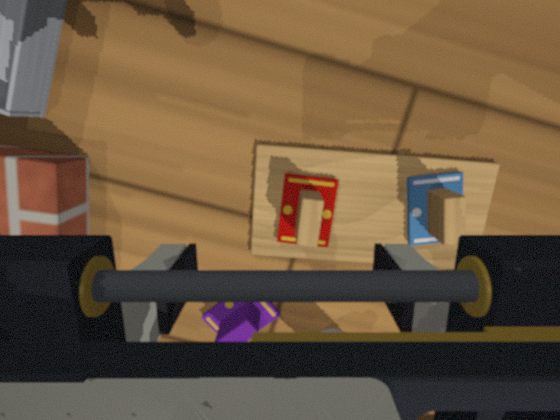

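The red plaque is at pixel (307,210), clear of the fingers. Tile corners are roughly (286,173), (338,178), (329,247), (277,242), so I can compute its yaw and centre.

```bash
python3 - <<'E'
from h import *
np.set_printoptions(precision=4,suppress=True)
f=cv2.imread("pics/w1.png"); T=Tt(); hsv=cv2.cvtColor(f,cv2.COLOR_BGR2HSV)
m=(((hsv[...,0]<6)|(hsv[...,0]>174))&(hsv[...,1]>190)&(hsv[...,2]>90)).astype(np.uint8)
m[:,:260]=0;m[:,360:]=0;m[:160]=0;m[260:]=0
ys,xs=np.nonzero(m); W=np.array([atz("wrist",(x,y),.016,T)[:2] for x,y in zip(xs,ys)])
r=cv2.minAreaRect((W*1000).astype(np.float32)); print(len(xs),r)
print(proj("wrist",[[.6,-.27,.06]],T))
bp=cv2.boxPoints(r)/1000; print(bp, proj("wrist",np.c_[bp,np.full(4,.016)],T))
# bar top from corners
for c in [(300,192),(323,192),(319,246),(296,246)]: print(atz("wrist",c,.06,T))
E
```

```text
1433 ((588.0891723632812, -271.8711242675781), (78.71993255615234, 58.39874267578125), 8.0823335647583)
[[307.9165 233.5375]]
[[ 0.545  -0.2485]
 [ 0.5532 -0.3063]
 [ 0.6312 -0.2952]
 [ 0.623  -0.2374]] [[337.7563 179.2097]
 [284.8433 173.091 ]
 [276.932  240.6637]
 [327.1832 246.1725]]
[ 0.5608 -0.289   0.06  ]
[ 0.5551 -0.2673  0.06  ]
[ 0.61   -0.2555  0.06  ]
[ 0.616  -0.2781  0.06  ]
```

Tile size comes out at 78.7×58.4 mm, which fits; yaw is 8.1° and the centre is about (0.587, -0.272). I'll approach to above it.

move_arm(
  deltas=[
    [5,7,-30,0,0,-1.7],
    [5,7,-30,0,0,-1.7],
    [5,7,-30,0,0,-1.7],
    [4,6,-30,0,0,-1.8],
    [0,0,-20,0,0,0],
  ],
)

```text
t: 3.02
eef_pos: [0.5819, -0.2758, 0.2621]
ee_rot: [3.141, -0.002, -3.008]
force: [-1.1, 0.2, -0.5]
width: 0.0876
```

move_arm(
  deltas=[
    [0,0,0,0,0,0],
    [0,0,0,0,0,0],
    [0,0,0,0,0,0],
    [0,0,0,0,0,0],
    [0,0,0,0,0,0],
  ],
)

```text
t: 3.43
eef_pos: [0.5833, -0.2762, 0.2667]
ee_rot: [-3.141, 0.003, -3.005]
force: [-0.4, -0.2, -0.5]
width: 0.0876
```

```bash
python3 - <<'E'
from h import *
np.set_printoptions(precision=4,suppress=True)
T=Tt();print(T);f=arm.grab_frame("wrist"); hsv=cv2.cvtColor(f[:,:,::-1].copy(),cv2.COLOR_BGR2HSV)
m=(((hsv[...,0]<6)|(hsv[...,0]>174))&(hsv[...,1]>190)&(hsv[...,2]>70)).astype(np.uint8)
n,l,s,c=cv2.connectedComponentsWithStats(cv2.morphologyEx(m,cv2.MORPH_CLOSE,np.ones((9,9))))
print(s[1:][s[1:,4]>300],c[1:][s[1:,4]>300])
for d in arm.spot_point("plaque_red_grip","wrist")[:2]: print(d["score"],d["xy"],atz("wrist",d["xy"],.042,T))
cv2.imwrite("pics/w2.png",f[:,:,::-1])
E
```

```text
[[-0.9906 -0.1366  0.003   0.5833]
 [-0.1366  0.9906 -0.0007 -0.2762]
 [-0.0029 -0.0011 -1.      0.2667]
 [ 0.      0.      0.      1.    ]]
[[ 254  177   85   93 4573]] [[294.878  214.3728]]
0.69 [294.0, 244.1] [ 0.593  -0.2695  0.042 ]
```

View pics/w2.png

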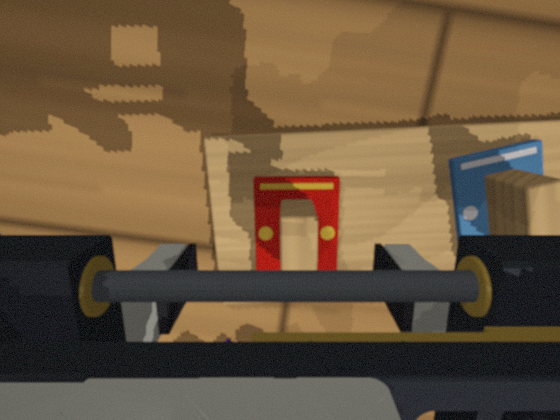

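The tile is square to the jaws, with its robot-side edge at row 177, columns 254–339. Its centre is 40 mm from that edge.

```bash
python3 - <<'E'
from h import *
T=Tt();a=atz("wrist",(254,177),.016,T);b=atz("wrist",(339,177),.016,T);v=b-a;print(a,b,np.linalg.norm(v),np.degrees(np.arctan2(v[1],v[0]))-90)
u=np.array([v[1],-v[0],0])/np.linalg.norm(v); print((a+b)/2+.04*u, T[:3,3])
E
```

```text
[ 0.55758773 -0.30114469  0.016     ] [ 0.54965705 -0.24363676  0.016     ] 0.058052200728484396 7.851897023533326
[ 0.59324737 -0.26692621  0.016     ] [ 0.58321768 -0.27590457  0.26602766]
```

move_arm(
  deltas=[
    [4,4,-5,0,0,0],
    [4,4,-15,0,0,0],
    [0,0,-20,0,0,0],
    [0,0,-15,0,0,0],
    [0,0,-9,0,0,0],
  ],
)

```text
t: 3.95
eef_pos: [0.5908, -0.2671, 0.1987]
ee_rot: [3.141, -0.002, -3.004]
force: [-1.2, -0.2, -1.0]
width: 0.0878
```

move_arm(
  deltas=[
    [0,0,0,0,0,0],
    [0,0,0,0,0,0],
    [0,0,0,0,0,0],
    [0,0,0,0,0,0],
    [0,0,0,0,0,0],
  ],
)

```text
t: 4.37
eef_pos: [0.5914, -0.2678, 0.2017]
ee_rot: [-3.141, 0.002, -3.004]
force: [0.4, -0.6, 0.4]
width: 0.0879
```

move_arm(
  deltas=[
    [0,0,0,0,0,0],
    [0,0,0,0,0,0],
    [0,0,0,0,0,0],
    [0,0,0,0,0,0],
    [0,0,0,0,0,0],
  ],
  claw=255,
  squeeze=45,
)

```text
t: 4.78
eef_pos: [0.591, -0.2677, 0.2007]
ee_rot: [-3.142, 0.0, -3.004]
force: [-0.3, -0.2, 0.1]
width: 0.0598
```

move_arm(
  deltas=[
    [0,0,0,0,0,0],
    [0,0,0,0,0,0],
    [0,0,0,0,0,0],
    [0,0,0,0,0,0],
    [0,0,0,0,0,0],
  ],
)

```text
t: 5.2
eef_pos: [0.5911, -0.2677, 0.2006]
ee_rot: [3.142, -0.0, -3.004]
force: [1.3, -0.1, -0.4]
width: 0.0266
```

move_arm(
  deltas=[
    [0,0,0,0,0,0],
    [0,0,0,0,0,0],
    [0,0,0,0,0,0],
    [0,0,2,0,0,0],
    [0,0,8,0,0,0],
  ],
)

```text
t: 5.62
eef_pos: [0.5904, -0.2675, 0.2095]
ee_rot: [3.14, -0.003, -3.005]
force: [0.3, 0.1, -2.1]
width: 0.0218
```

move_arm(
  deltas=[
    [0,0,20,0,0,0],
    [0,0,25,0,0,0],
    [0,0,30,0,0,0],
    [0,0,30,0,0,0],
    [0,0,30,0,0,0],
  ],
)

```text
t: 6.03
eef_pos: [0.5907, -0.2676, 0.3476]
ee_rot: [3.141, -0.0, -3.004]
force: [0.9, 0.7, -1.4]
width: 0.0219
```

move_arm(
  deltas=[
    [0,0,20,0,0,0],
    [0,0,20,0,0,0],
    [0,0,0,0,0,0],
    [0,0,0,0,0,0],
    [0,0,0,0,0,0],
  ],
)

```text
t: 6.45
eef_pos: [0.5906, -0.2675, 0.3852]
ee_rot: [3.141, -0.001, -3.004]
force: [0.3, 0.8, -2.0]
width: 0.0216
```

Grasp confirmed at 21.8 mm width. Swinging over near the stand, at a spot where the wrist camera sees the bed.

move_arm(
  deltas=[
    [0,20,2,0,0,0],
    [0,34,2,0,0,0],
    [0,34,2,0,0,0],
    [0,34,2,0,0,0],
    [0,34,2,0,0,0],
  ],
)

```text
t: 6.87
eef_pos: [0.5905, -0.1104, 0.3941]
ee_rot: [3.141, -0.003, -3.005]
force: [1.0, 0.2, -1.7]
width: 0.0216
```

move_arm(
  deltas=[
    [0,34,0,0,0,0],
    [0,34,0,0,0,0],
    [0,34,0,0,0,0],
    [0,34,0,0,0,0],
    [0,34,0,0,0,0],
  ],
)

```text
t: 7.28
eef_pos: [0.5904, 0.0599, 0.3943]
ee_rot: [-3.141, -0.002, -3.004]
force: [0.1, -0.5, -1.7]
width: 0.0217
```

move_arm(
  deltas=[
    [0,34,0,0,0,0],
    [0,34,0,0,0,0],
    [0,34,0,0,0,0],
    [0,34,0,0,0,0],
    [0,34,0,0,0,0],
  ],
)

```text
t: 7.7
eef_pos: [0.5905, 0.2299, 0.3941]
ee_rot: [-3.14, -0.002, -3.004]
force: [1.0, -0.2, -0.8]
width: 0.0218
```

move_arm(
  deltas=[
    [0,10,0,0,0,0],
    [0,0,0,0,0,0],
    [0,0,0,0,0,0],
    [0,0,0,0,0,0],
    [0,0,0,0,0,0],
  ],
)

```text
t: 8.12
eef_pos: [0.5911, 0.2372, 0.3953]
ee_rot: [-3.141, -0.001, -3.005]
force: [0.2, -0.6, -1.5]
width: 0.0215
```

```bash
python3 - <<'E'
from h import *
np.set_printoptions(precision=4,suppress=True)
T=Tt();f=arm.grab_frame("wrist"); np.save("T3.npy",T); print(T)
for t,z in [("bed_face",.11),("stand",0)]:
    for d in arm.spot_point(t,"wrist")[:2]: print(t,d["score"],d["xy"],atz("wrist",d["xy"],z,T))
cv2.imwrite("pics/w3.png",f[:,:,::-1])
cv2.imwrite("pics/w3v.png",cv2.resize(f[:,:,::-1],(800,600),interpolation=cv2.INTER_CUBIC))
E
```

```text
[[-0.9907 -0.1358 -0.0007  0.5911]
 [-0.1358  0.9907 -0.0006  0.2372]
 [ 0.0008 -0.0004 -1.      0.3953]
 [ 0.      0.      0.      1.    ]]
bed_face 0.64 [290.8, 117.4] [0.5221 0.2319 0.11  ]
stand 0.76 [286.1, 125.1] [0.5299 0.2297 0.    ]
```

View pics/w3v.png

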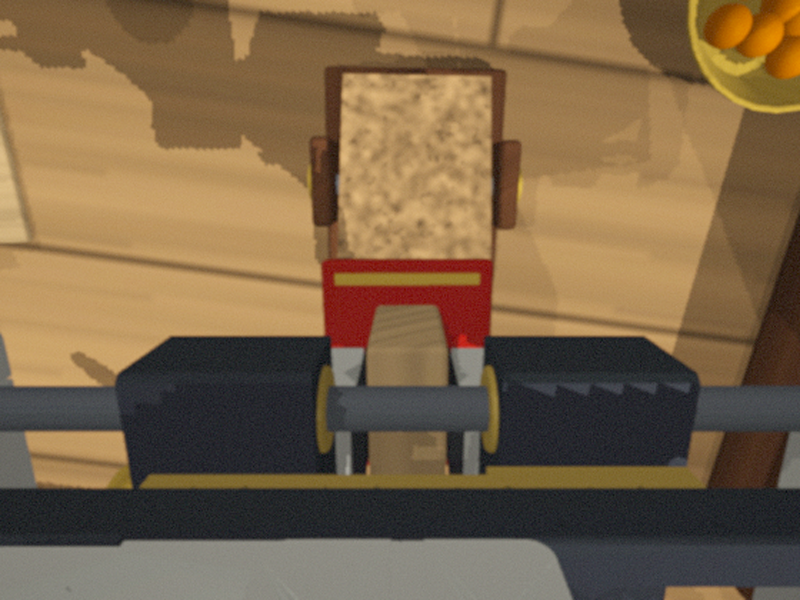

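The bed is seen from above, square to the jaws: near edge at row 72 (800×600 scale), columns 342–492. The far edge is hidden behind the held plaque. Moving forward 45 mm to see the whole bed.

move_arm(
  deltas=[
    [9,0,0,0,0,0],
    [9,0,0,0,0,0],
    [9,0,0,0,0,0],
    [9,0,0,0,0,0],
    [9,0,0,0,0,0],
  ],
)

```text
t: 8.68
eef_pos: [0.6373, 0.2382, 0.3954]
ee_rot: [-3.141, -0.0, -3.005]
force: [0.6, 0.8, -3.4]
width: 0.0218
```

move_arm(
  deltas=[
    [0,0,0,0,0,0],
    [0,0,0,0,0,0],
    [0,0,0,0,0,0],
    [0,0,0,0,0,0],
    [0,0,0,0,0,0],
  ],
)

```text
t: 9.1
eef_pos: [0.6358, 0.2384, 0.3958]
ee_rot: [3.142, 0.0, -3.004]
force: [0.1, 0.2, -1.0]
width: 0.0215
```

```bash
python3 - <<'E'
from h import *
T=Tt();f=arm.grab_frame("wrist"); np.save("T4.npy",T); print(T)
cv2.imwrite("pics/w4.png",f[:,:,::-1])
a=cv2.resize(f[0:200,200:400,::-1],(400,400),interpolation=cv2.INTER_CUBIC)
s=arm.grab_frame("scene"); g=arm.grab_frame("side"); cv2.imwrite("pics/s4.png",s[:,:,::-1]); cv2.imwrite("pics/g4.png",g[:,:,::-1])
b=cv2.resize(s[160:210,320:370,::-1],(400,400),interpolation=cv2.INTER_CUBIC)
c=cv2.resize(g[240:300,205:280,::-1],(400,320),interpolation=cv2.INTER_CUBIC)
# 2x2
z=np.zeros((800,800,3),np.uint8);z=np.zeros((600,800,3),np.uint8)
z[:400,:400]=a;z[:400,400:]=b;z[400:600,:250]=cv2.resize(c,(250,200))
cv2.imwrite("pics/c4.png",z)
E
```

```text
[[-9.90547166e-01 -1.37172541e-01  7.15986126e-05  6.35798282e-01]
 [-1.37172534e-01  9.90547165e-01  9.75894974e-05  2.38378462e-01]
 [-8.43084020e-05  8.68456371e-05 -9.99999993e-01  3.95833317e-01]
 [ 0.00000000e+00  0.00000000e+00  0.00000000e+00  1.00000000e+00]]
```

View pics/c4.png

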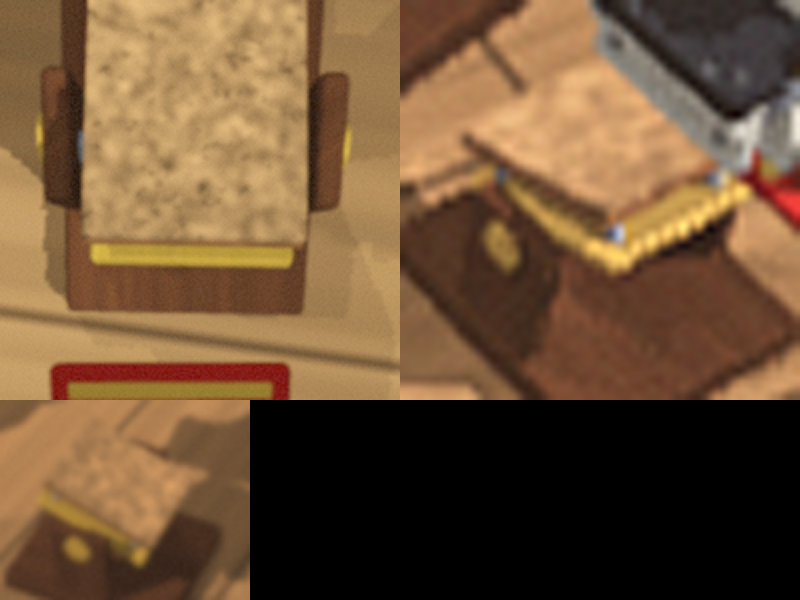

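```bash
cat > fit.py <<'E'
from h import *
from scipy.optimize import least_squares
np.set_printoptions(precision=4,suppress=True)
T3=np.load("T3.npy");T4=np.load("T4.npy")
def pose(p):
    x,y,z,yaw,s=p; return R.from_euler('ZY',[yaw,-s]).as_matrix(),np.array([x,y,z])
C={'nr':(-50,-40),'nl':(-50,40),'fr':(50,-40),'fl':(50,40)}
def pt(p,k): Rm,t=pose(p); return t+Rm@np.array([*C[k],0])/1000
obs=[("wrist",T4,'fr',(241.5,118.5),1),("wrist",T4,'fl',(354.5,122),1),("wrist",T3,'nr',(239.4,50.4),1),("wrist",T3,'nl',(345.1,51.8),1),
("scene",None,'nr',(328.1,177.5),1),("scene",None,'fr',(346.3,186.5),1),("scene",None,'fl',(363.4,181),1),
("side",None,'fr',(218.5,266.1),1),("side",None,'fl',(247.9,285.9),1),("side",None,'nl',(267.1,262.5),1),("side",None,'nr',(235,249.6),2)]
if __name__=="__main__":
    p0=[.525,.235,.11,.14,.3]
    f=lambda p:np.concatenate([(proj(c,pt(p,k),T)[0]-xy)/w for c,T,k,xy,w in obs])
    for loss in ("linear","soft_l1"):
        r=least_squares(f,p0,x_scale=[.01,.01,.01,.1,.1],loss=loss); print(r.x,r.cost); print(f(r.x).reshape(-1,2))
        J=r.jac; print("sd",np.sqrt(np.diag(np.linalg.inv(J.T@J))))
    # held plaque edge in w3 (bottom edges: at tile top z)
    a,b=[atz("wrist",np.array(q)*.7,T3[2,3]-.1593-.034+.008,T3) for q in ((323,261),(492.5,261))]
    Ti=np.linalg.inv(T3); print("tile edge in tool",[(Ti@np.r_[q,1])[:3] for q in(a,b)])
    F=[atz("wrist",q,.02,T4) for q in ((234,155),(351,157))]; v=F[1]-F[0]; print("base far",F,np.linalg.norm(v),np.arctan2(v[1],v[0])-np.pi/2)
    u=np.array([v[1],-v[0],0])/np.linalg.norm(v); print("stand",sum(F)/2-.075*u)
E
python3 fit.py
```

```text
[ 0.5218  0.2331  0.0968  0.1829 -0.4681] 1080.8550334422782
[[ 11.4765   0.8731]
 [ -8.1694  -7.0315]
 [ -6.8289   3.0108]
 [  2.7187  -4.2721]
 [  0.4315  -6.1522]
 [ -1.7801   8.8268]
 [ -2.1073   3.6339]
 [ 13.6153  -8.2843]
 [-27.6516  -8.5022]
 [-17.0658  11.7898]
 [ 12.9924   2.2365]]
sd [0.0004 0.0004 0.0014 0.006  0.0171]
[0.5211 0.2325 0.107  0.1274 0.2685] 141.9870453247805
[[  1.6324   1.9365]
 [ -1.4943  -0.4346]
 [  0.4393  -0.0406]
 [ -0.424   -0.4724]
 [ -0.924   -2.564 ]
 [ -0.6921   0.6662]
 [  0.3258  -3.8777]
 [ 13.0026 -20.6826]
 [-30.0404 -21.5083]
 [-16.3897  19.1655]
 [ 13.9907   6.0758]]
sd [0.0006 0.0006 0.0033 0.0093 0.0307]
tile edge in tool [array([ 0.0373, -0.0293,  0.1853]), array([0.0372, 0.0293, 0.1853])]
base far [array([0.6119, 0.1815, 0.02  ]), array([0.5973, 0.3023, 0.02  ])] 0.12165710534888802 0.12037238142848761
stand [0.5301 0.2329 0.02  ]
```

Side-view corner labels were wrong, so I'm fixing them.

```bash
sed -i "s/\"side\",None,'fr',(218.5/\"side\",None,'fl',(218.5/; s/\"side\",None,'fl',(247.9/\"side\",None,'nl',(247.9/; s/\"side\",None,'nl',(267/\"side\",None,'nr',(267/; s/\"side\",None,'nr',(235/\"side\",None,'fr',(235/" fit.py; python3 fit.py
```

```text
[0.5204 0.2326 0.1026 0.1188 0.2795] 35.92888428459216
[[ 1.9293  0.304 ]
 [-2.7327 -1.1163]
 [ 2.016   0.0037]
 [-0.6735  0.5184]
 [-1.0483 -1.8609]
 [-1.0965  1.2117]
 [ 0.0143 -3.1922]
 [-0.3494 -0.7231]
 [ 2.8149 -2.8251]
 [-3.9136  0.708 ]
 [-1.5132 -1.5692]]
sd [0.0004 0.0004 0.0014 0.0057 0.0167]
[0.5206 0.2326 0.104  0.1181 0.2801] 19.235681574021463
[[ 1.5845  0.4054]
 [-2.5283 -0.9228]
 [ 1.7775 -0.1951]
 [-0.4388  0.4101]
 [-1.008  -2.0865]
 [-1.0563  0.9784]
 [ 0.0805 -3.419 ]
 [-0.4117 -1.1107]
 [ 2.7555 -3.1745]
 [-3.9441  0.3687]
 [-1.5297 -1.7569]]
sd [0.0005 0.0007 0.0028 0.0092 0.0265]
tile edge in tool [array([ 0.0373, -0.0293,  0.1853]), array([0.0372, 0.0293, 0.1853])]
base far [array([0.6119, 0.1815, 0.02  ]), array([0.5973, 0.3023, 0.02  ])] 0.12165710534888802 0.12037238142848761
stand [0.5301 0.2329 0.02  ]
```

Slope is about 0.28 ± 0.03 rad, but I need better than 0.04 overall. I'll take two wide-baseline wrist views with all four bed corners visible.

move_arm(
  deltas=[
    [-5,-20,12,0,0,0],
    [-5,-20,12,0,0,0],
    [-5,-20,12,0,0,0],
    [-5,-20,12,0,0,0],
    [-5,-20,12,0,0,0],
  ],
)

```text
t: 9.67
eef_pos: [0.6103, 0.1361, 0.4576]
ee_rot: [3.141, 0.001, -3.005]
force: [0.8, 0.0, -1.6]
width: 0.0219
```

move_arm(
  deltas=[
    [0,0,0,0,0,0],
    [0,0,0,0,0,0],
    [0,0,0,0,0,0],
    [0,0,0,0,0,0],
    [0,0,0,0,0,0],
  ],
)

```text
t: 10.08
eef_pos: [0.6111, 0.1386, 0.455]
ee_rot: [-3.141, -0.001, -3.004]
force: [-0.0, 0.0, -2.0]
width: 0.0216
```

```bash
python3 - <<'E'
from h import *
T=Tt();f=arm.grab_frame("wrist"); np.save("T5.npy",T); print(T[:3,3],arm.get_state()["t"])
cv2.imwrite("pics/w5.png",f[:,:,::-1])
for t in ["bed_face"]:
    for d in arm.spot_point(t,"wrist")[:2]: print(t,d["score"],d["xy"])
E
```

```text
[0.61109673 0.13862524 0.45500282] 10.1333
bed_face 0.63 [398.7, 107.7]
```

move_arm(
  deltas=[
    [0,38,0,0,0,0],
    [0,38,0,0,0,0],
    [0,38,0,0,0,0],
    [0,38,0,0,0,0],
    [0,38,0,0,0,0],
  ],
)

```text
t: 10.6
eef_pos: [0.6108, 0.3305, 0.4553]
ee_rot: [-3.141, -0.0, -3.004]
force: [1.5, 0.4, -1.6]
width: 0.022
```

move_arm(
  deltas=[
    [0,0,0,0,0,0],
    [0,0,0,0,0,0],
    [0,0,0,0,0,0],
    [0,0,0,0,0,0],
    [0,0,0,0,0,0],
  ],
)

```text
t: 11.02
eef_pos: [0.6112, 0.3274, 0.4559]
ee_rot: [3.142, 0.0, -3.005]
force: [-0.4, 0.1, -2.7]
width: 0.0216
```

```bash
python3 - <<'E'
from h import *
T=Tt();f=arm.grab_frame("wrist"); np.save("T6.npy",T); print(T[:3,3],arm.get_state()["t"])
cv2.imwrite("pics/w6.png",f[:,:,::-1])
z=np.zeros((600,800,3),np.uint8)
for i,n in enumerate((5,6)):
    Tn=np.load(f"T{n}.npy"); c=proj("wrist",[[.521,.233,.107]],Tn)[0]; x,y=int(c[0])-67,max(0,int(c[1])-75); print(n,x,y)
    g=cv2.imread(f"pics/w{n}.png")[y:y+150,x:x+133]; z[:,400*i:400*i+399]=cv2.resize(g,None,fx=3,fy=4,interpolation=cv2.INTER_CUBIC)[:600,:399]
cv2.imwrite("pics/c56.png",z)
E
```

```text
[0.61120457 0.32742038 0.45589328] 11.0667
5 332 34
6 128 4
```

View pics/c56.png

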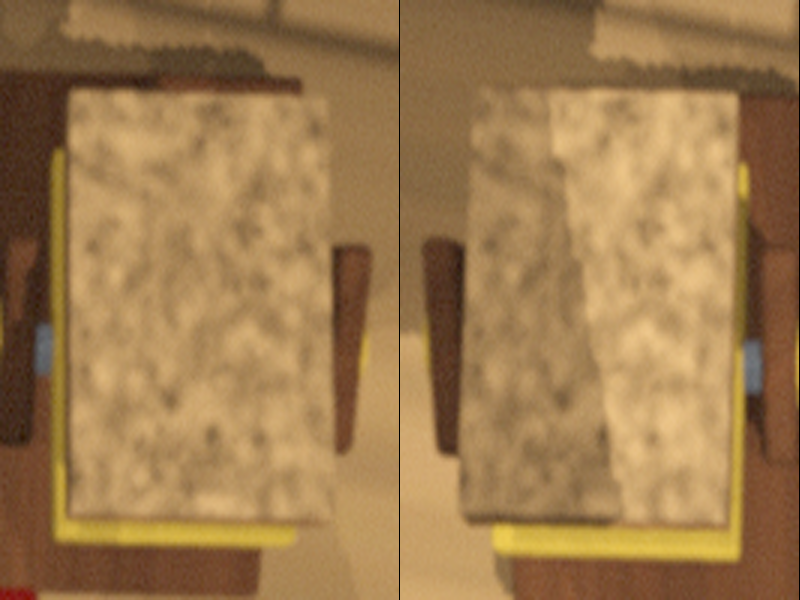

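All four cork corners are visible in both views. Left view: (67,90), (328,96), (333,522), (69,517). Right view: (75,88), (339,93), (328,526), (61,516). Refitting with these.

```bash
cat > fit2.py <<'E'
from fit import *
T5=np.load("T5.npy");T6=np.load("T6.npy")
W=obs[:4]+[("wrist",T5,k,(332+x/3-.33,34+y/4-.37),1) for k,x,y in (('nr',67,90),('nl',328,96),('fl',333,520),('fr',69,516))]+[("wrist",T6,k,(128+x/3-.33,4+y/4-.37),1) for k,x,y in (('nr',75,88),('nl',339,93),('fl',328,524),('fr',61,516))]
for nm,O in (("wrist",W),("56",W[4:]),("all",W+[(c,T,k,xy,3*w) for c,T,k,xy,w in obs[4:]])):
    f=lambda p:np.concatenate([(proj(c,pt(p,k),T)[0]-xy)/w for c,T,k,xy,w in O])
    r=least_squares(f,[.521,.233,.107,.12,.28],x_scale=[.01,.01,.01,.1,.1],loss="soft_l1"); J=r.jac
    print(nm,r.x,"sd",np.sqrt(np.diag(np.linalg.inv(J.T@J)))*np.sqrt(2*r.cost/len(r.fun)));
    if nm!="all": print(r.fun.reshape(-1,2).round(1).tolist())
E
python3 fit2.py
python3 - <<'E'
import sys; sys.path.insert(0,'.')
from h import *
P=[]
from fit import np
E
python3 - <<'E'
from fit2 import *
P={}
for k in C: P[k],e=tri(ray("wrist",[o for o in W[4:8] if o[2]==k][0][3],T5),ray("wrist",[o for o in W[8:] if o[2]==k][0][3],T6)); print(k,P[k],e)
E
```

```text
wrist [0.521  0.2321 0.1079 0.12   0.3167] sd [0.0002 0.0002 0.0006 0.0029 0.0075]
[[0.0, 0.2], [-1.6, -1.3], [0.6, 0.6], [-0.8, 1.0], [1.8, -0.1], [0.5, 0.1], [-0.1, 0.2], [0.6, -0.3], [-0.4, -0.5], [-0.8, -0.2], [0.3, -0.2], [0.1, 0.3]]
56 [0.521  0.2319 0.1073 0.1202 0.3228] sd [0.0002 0.0002 0.0005 0.0025 0.0061]
[[1.4, 0.2], [-0.2, 0.3], [-0.4, 0.1], [0.4, -0.4], [-0.2, -0.1], [-0.9, 0.1], [0.2, -0.4], [0.0, 0.2]]
all [0.5209 0.2321 0.1076 0.1198 0.3157] sd [0.0002 0.0002 0.0007 0.0031 0.008 ]
wrist [0.521  0.2321 0.1079 0.12   0.3167] sd [0.0002 0.0002 0.0006 0.0029 0.0075]
[[0.0, 0.2], [-1.6, -1.3], [0.6, 0.6], [-0.8, 1.0], [1.8, -0.1], [0.5, 0.1], [-0.1, 0.2], [0.6, -0.3], [-0.4, -0.5], [-0.8, -0.2], [0.3, -0.2], [0.1, 0.3]]
56 [0.521  0.2319 0.1073 0.1202 0.3228] sd [0.0002 0.0002 0.0005 0.0025 0.0061]
[[1.4, 0.2], [-0.2, 0.3], [-0.4, 0.1], [0.4, -0.4], [-0.2, -0.1], [-0.9, 0.1], [0.2, -0.4], [0.0, 0.2]]Traceback (most recent call last):
  File "<stdin>", line 1, in <module>
  File "fit2.py", line 6, in <module>
    r=least_squares(f,[.521,.233,.107,.12,.28],x_scale=[.01,.01
[... 616 characters left out ...]
^^^^
    return np.atleast_1d(self.fun(x))
                         ~~~~~~~~^^^
    return self.f(x, *self.args, **self.kwargs)
           ~~~~~~^^^^^^^^^^^^^^^^^^^^^^^^^^^^^^
  File "fit2.py", line 5, in <lambda>
    f=lambda p:np.concatenate([(proj(c,pt(p,k),T)[0]-xy)/w for c,T,k,xy,w in O])
                                ~~~~^^^^^^^^^^^^^
  File "h.py", line 16, in proj
    K,T=cam(c,Tw); q=(np.atleast_2d(P)-T[:3,3])@T[:3,:3]; q=q*[1,-1,-1]; q=q@K.T; return q[:,:2]/q[:,2:]
        ~~~^^^^^^
  File "h.py", line 7, in cam
    k=arm.calibration(c); return k['intrinsics'], (k['T'] if 'T' in k else (Tt() if Tw is None else Tw)@k['mount'])
ValueError: time passes only in moves, steps and waits
```

The fit is consistent: bed centre (0.521, 0.232, 0.1076), yaw 0.12, slope 0.317. The offset from the base centre agrees. Now planning the tilt to a 50 mm standoff.

```bash
cat > tgt.py <<'E'
from h import *
import sys
np.set_printoptions(precision=4,suppress=True)
def target(h,p=(.521,.232,.1076,.12,.317),dx=-.002):
    B=R.from_euler('ZY',[p[3],-p[4]]).as_matrix(); G=B@np.diag([-1,1,-1.])
    return G,np.array(p[:3])+B@[dx,0,h+.1926],B
if __name__=="__main__":
    G,t,B=target(float(sys.argv[1])/1000); T=Tt()
    print("mm",(t-T[:3,3])*1000,"deg",np.degrees(R.from_matrix(G@T[:3,:3].T).as_rotvec()),"n",B[:,2],"ux",B[:,0]); s=arm.get_state(); print(s['t'],s['force'],s['moment'],"h now",(B.T@(T[:3,3]-target(0)[1]))*1000)
E
python3 tgt.py 50
```

```text
mm [-167.1949 -104.5934 -118.5572] deg [  2.3077 -17.9929  -0.9277] n [-0.3095 -0.0373  0.9502] ux [0.9433 0.1137 0.3117]
11.0667 [ 0.2454  0.1084 -0.9905] [-0.0367  0.0283  0.0528] h now [206.5755  83.8259 107.0042]
```

move_arm(
  deltas=[
    [-17,-10,-8,0.23,-1.8,-0.1],
    [-17,-11,-10,0.23,-1.8,-0.1],
    [-17,-10,-12,0.23,-1.8,-0.1],
    [-17,-11,-12,0.23,-1.8,-0.1],
    [-17,-10,-12,0.23,-1.8,-0.1],
  ],
)

```text
t: 11.48
eef_pos: [0.5253, 0.2747, 0.4017]
ee_rot: [-3.142, 0.16, -3.014]
force: [0.7, -0.7, -1.4]
width: 0.0221
```

move_arm(
  deltas=[
    [-17,-11,-12,0.23,-1.8,-0.1],
    [-17,-10,-12,0.23,-1.8,-0.1],
    [-17,-11,-12,0.23,-1.8,-0.1],
    [-17,-10,-12,0.23,-1.8,-0.1],
    [-14,-10,-12,0.23,-1.8,0],
  ],
)

```text
t: 11.9
eef_pos: [0.443, 0.223, 0.3417]
ee_rot: [3.14, 0.319, -3.021]
force: [0.4, -0.5, -1.1]
width: 0.0218
```

move_arm(
  deltas=[
    [0,0,0,0,0,0],
    [0,0,0,0,0,0],
    [0,0,0,0,0,0],
    [0,0,0,0,0,0],
    [0,0,0,0,0,0],
  ],
)

```text
t: 12.32
eef_pos: [0.4449, 0.2249, 0.3425]
ee_rot: [3.141, 0.318, -3.021]
force: [-0.7, -0.1, -0.8]
width: 0.0217
```

```bash
python3 tgt.py 15; python3 tgt.py 50|head -1; python3 - <<'E'
from h import *
f=arm.grab_frame("scene");g=arm.grab_frame("side")
a=cv2.resize(f[130:230,300:400,::-1],(400,400),interpolation=cv2.INTER_CUBIC);b=cv2.resize(g[200:320,190:310,::-1],(400,400),interpolation=cv2.INTER_CUBIC)
cv2.imwrite("pics/c7.png",np.hstack([a,b]))
E
```

```text
mm [  9.9857  -0.8664 -38.2502] deg [-0.0434  0.0403 -0.0539] n [-0.3095 -0.0373  0.9502] ux [0.9433 0.1137 0.3117]
12.3167 [-0.677  -0.0958 -0.8427] [-0.1169  1.2445  0.0409] h now [ 2.6019  2.0556 54.4024]
mm [-0.8459 -2.1725 -4.9941] deg [-0.0434  0.0403 -0.0539] n [-0.3095 -0.0373  0.9502] ux [0.9433 0.1137 0.3117]
```

View pics/c7.png

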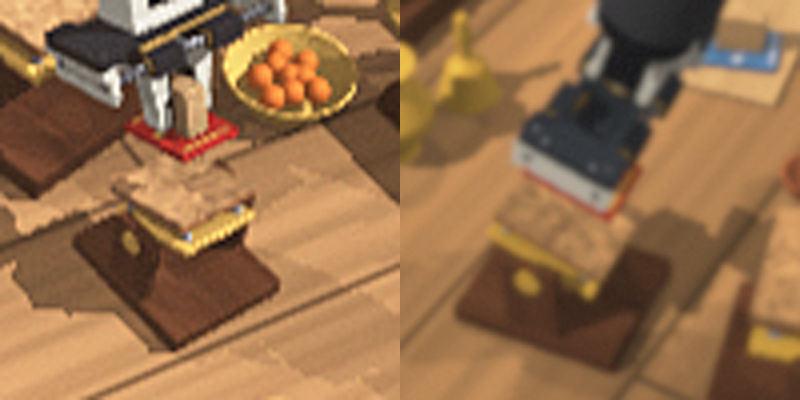

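The plaque hovers parallel above the bed (tile at about (185,133) in the left crop) and nothing else is near. Descending along the normal.

move_arm(
  deltas=[
    [2,-0.2,-8,0,0,0],
    [2,-0.2,-8,0,0,0],
    [2,-0.2,-8,0,0,0],
    [2,-0.2,-7,0,0,0],
    [2,-0.2,-7,0,0,0],
  ],
)

```text
t: 12.83
eef_pos: [0.4542, 0.2231, 0.3023]
ee_rot: [-3.14, 0.316, -3.02]
force: [1.0, -0.1, -2.1]
width: 0.0219
```

move_arm(
  deltas=[
    [0,0,0,0,0,0],
    [0,0,0,0,0,0],
    [0,0,0,0,0,0],
    [0,0,0,0,0,0],
    [0,0,0,0,0,0],
  ],
)

```text
t: 13.25
eef_pos: [0.4541, 0.2235, 0.3041]
ee_rot: [3.141, 0.317, -3.02]
force: [-0.8, -0.8, -2.0]
width: 0.0218
```

```bash
python3 tgt.py 5
```

```text
mm [ 3.8523  0.935  -9.3817] deg [-0.0092  0.0201 -0.0881] n [-0.3095 -0.0373  0.9502] ux [0.9433 0.1137 0.3117]
13.25 [-0.8255 -0.7848 -1.9993] [-0.1675  1.2421 -0.053 ] h now [-0.816  -0.4671 15.1413]
```

move_arm(
  deltas=[
    [1,0.3,-2.5,0,0,0],
    [1,0.2,-2.5,0,0,0],
    [1,0.2,-2.3,0,0,0],
    [0.8,0.2,-2,0,0,0],
    [0,0,0,0,0,0],
  ],
)

```text
t: 13.67
eef_pos: [0.4579, 0.2241, 0.2938]
ee_rot: [-3.14, 0.316, -3.02]
force: [-0.9, -0.1, -1.6]
width: 0.0216
```

move_arm(
  deltas=[
    [0,0,0,0,0,0],
    [0,0,0,0,0,0],
    [0,0,0,0,0,0],
    [0.3,0,-1,0,0,0],
    [0,0,0,0,0,0],
  ],
)

```text
t: 14.08
eef_pos: [0.4582, 0.2242, 0.2933]
ee_rot: [-3.141, 0.317, -3.02]
force: [0.9, -0.0, -2.1]
width: 0.0214
```

move_arm(
  deltas=[
    [0.3,0,-1,0,0,0],
    [0,0,0,0,0,0],
    [0.3,0.1,-1,0,0,0],
    [0,0,0,0,0,0],
    [0,0,0,0,0,0],
  ],
)

```text
t: 14.5
eef_pos: [0.4588, 0.2244, 0.2914]
ee_rot: [-3.141, 0.317, -3.02]
force: [-0.1, 0.1, -1.0]
width: 0.022
```

```bash
python3 tgt.py 0
```

```text
mm [ 0.6992  0.2346 -1.4177] deg [ 0.026  -0.0076 -0.0856] n [-0.3095 -0.0373  0.9502] ux [0.9433 0.1137 0.3117]
14.5 [-0.1065  0.0622 -0.9692] [-0.2052  1.2438 -0.0251] h now [-0.2443 -0.1492  1.5722]
```

Near contact. Stepping in 1 mm increments, watching force and moment.

move_arm(
  deltas=[
    [0.3,0,-1,0,0,0],
    [0,0,0,0,0,0],
    [0.3,0.1,-1,0,0,0],
    [0,0,0,0,0,0],
    [0,0,0,0,0,0],
  ],
)

```text
t: 14.92
eef_pos: [0.4594, 0.2245, 0.2894]
ee_rot: [-3.141, 0.317, -3.02]
force: [-0.7, -0.5, 1.3]
width: 0.0217
```

```bash
python3 tgt.py 0
```

```text
mm [0.0672 0.1138 0.5348] deg [ 0.0226 -0.0027 -0.0856] n [-0.3095 -0.0373  0.9502] ux [0.9433 0.1137 0.3117]
14.9167 [-0.6721 -0.4816  1.2579] [-0.3578  0.9446 -0.0127] h now [-0.2431 -0.1049 -0.4831]
```

move_arm(
  deltas=[
    [0.3,0,-1,0,0,0],
    [0,0,0,0,0,0],
    [0.3,0.1,-1,0,0,0],
    [0,0,0,0,0,0],
    [0,0,0,0,0,0],
  ],
)

```text
t: 15.33
eef_pos: [0.4601, 0.2246, 0.2875]
ee_rot: [-3.141, 0.317, -3.02]
force: [-1.0, -0.5, 2.3]
width: 0.0216
```

```bash
python3 tgt.py 0
```

```text
mm [-0.5691  0.0165  2.5141] deg [ 0.0231 -0.0007 -0.0839] n [-0.3095 -0.0373  0.9502] ux [0.9433 0.1137 0.3117]
15.3333 [-1.0289 -0.5496  2.3   ] [-0.3916  0.6577 -0.1145] h now [-0.2487 -0.0846 -2.5644]
```

move_arm(
  deltas=[
    [0.3,0,-1,0,0,0],
    [0,0,0,0,0,0],
    [0.3,0.1,-1,0,0,0],
    [0,0,0,0,0,0],
    [0,0,0,0,0,0],
  ],
)

```text
t: 15.75
eef_pos: [0.4607, 0.2247, 0.2855]
ee_rot: [-3.141, 0.317, -3.02]
force: [-0.9, -1.2, 4.2]
width: 0.022
```

```bash
python3 tgt.py 0
```

```text
mm [-1.166  -0.1177  4.4925] deg [ 0.0161  0.002  -0.0855] n [-0.3095 -0.0373  0.9502] ux [0.9433 0.1137 0.3117]
15.75 [-0.8638 -1.2044  4.2487] [-0.508   0.2921 -0.1342] h now [-0.2871 -0.0227 -4.6339]
```

Contact was at h≈0 as predicted, and the bed is now about 4.6 mm down. The moment about y is bigger than a flush contact would give, so I'll look closely for an edge gap.

```bash
python3 - <<'E'
from h import *
f=arm.grab_frame("wrist")[:,:,::-1]; T=Tt(); np.save("T8.npy",T); cv2.imwrite("pics/w8.png",f)
g=arm.grab_frame("side")[:,:,::-1]; s=arm.grab_frame("scene")[:,:,::-1]; cv2.imwrite("pics/g8.png",g);cv2.imwrite("pics/s8.png",s)
a=cv2.resize(f[110:260,185:385],(800,600),interpolation=cv2.INTER_CUBIC)[:400]
b=cv2.resize(g[240:290,205:285],(400,200),interpolation=cv2.INTER_CUBIC);c=cv2.resize(s[155:205,320:400],(400,200),interpolation=cv2.INTER_CUBIC)
cv2.imwrite("pics/c8.png",np.vstack([a,np.hstack([b,c])]))
print(arm.get_state()["joint_efforts"])
E
```

```text
[  0.74591059 -29.72253263  20.3516221    3.548586     0.49756732
   0.04979786]
```

View pics/c8.png

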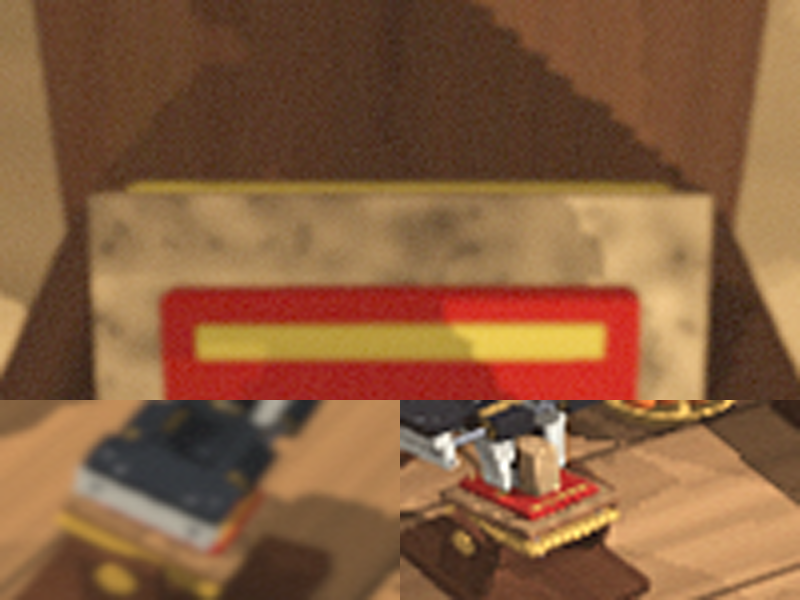

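The tile is centred: cork margin is about 10 mm at the near edge, and tile centre is at column 400 against cork centre 401. Only the tilt remains unsure, so I'll triangulate the cork corners directly with calibration cached.

```bash
sed -i 's/^def cam(c,Tw=None):/import functools\n@functools.lru_cache\ndef cal(c): return arm.calibration(c)\ndef cam(c,Tw=None):/; s/k=arm.calibration(c); return/k=cal(c); return/' h.py; python3 - <<'E'
from fit2 import *
P={}
for k in C: P[k],e=tri(ray("wrist",[o for o in W[4:8] if o[2]==k][0][3],T5),ray("wrist",[o for o in W[8:] if o[2]==k][0][3],T6)); print(k,P[k],e)
for a,b in (('nr','fr'),('nl','fl'),('nr','nl'),('fr','fl')): v=P[b]-P[a]; print(a,b,np.linalg.norm(v),np.arcsin(v[2]/np.linalg.norm(v)))
# 56 fit with free per-view tilt-insensitive check: fixed slopes
for s in (.26,.29,.32,.35,.38):
    f=lambda p:np.concatenate([proj(c,pt([*p,s],k),T)[0]-xy for c,T,k,xy,w in W])
    r=least_squares(f,[.521,.233,.107,.12],x_scale=[.01,.01,.01,.1],loss="soft_l1"); print(s,r.x,r.cost)
E
python3 tgt.py 0
```

```text
wrist [0.521  0.2321 0.1075 0.12   0.3167] sd [0.0002 0.0002 0.0006 0.0029 0.0075]
[[0.0, 0.2], [-1.6, -1.3], [0.6, 0.6], [-0.8, 1.0], [1.8, -0.1], [0.5, 0.1], [-0.1, 0.2], [0.6, -0.3], [-0.4, -0.5], [-0.8, -0.2], [0.3, -0.2], [0.1, 0.3]]
56 [0.521  0.2319 0.107  0.1202 0.3228] sd [0.0002 0.0002 0.0005 0.0025 0.0061]
[[1.4, 0.2], [-0.2, 0.3], [-0.4, 0.1], [0.4, -0.4], [-0.2, -0.1], [-0.9, 0.1], [0.2, -0.4], [0.0, 0.2]]
all [0.521  0.2321 0.1073 0.1198 0.3157] sd [0.0002 0.0002 0.0007 0.0031 0.0079]
nr [0.4783 0.1856 0.0883] [0.1, 0.1]
nl [0.4686 0.2665 0.0898] [0.0, 0.0]
fr [0.5731 0.1977 0.1224] [0.3, 0.3]
fl [0.5634 0.2773 0.1235] [0.2, 0.2]
nr fr 0.10149267662686415 0.3427117619339733
nl fl 0.10118787532905275 0.34037872198319763
nr nl 0.08148792987678985 0.017991335244035674
fr fl 0.08021579610548137 0.014226259574772936
0.26 [0.5212 0.2321 0.105  0.1202] 12.34720776667407
0.29 [0.5211 0.2321 0.1067 0.1196] 6.741347064629403
0.32 [0.521  0.2321 0.1076 0.1201] 4.6380410073389395
0.35 [0.5209 0.2321 0.1086 0.1216] 8.279273815401364
0.38 [0.5208 0.2321 0.1098 0.1221] 16.309033654093067
mm [-1.1587 -0.1263  4.4458] deg [ 0.0153  0.004  -0.0872] n [-0.3095 -0.0373  0.9502] ux [0.9433 0.1137 0.3117]
15.9 [ 0.2021 -1.5212  3.9951] [-0.4993  0.1343 -0.211 ] h now [-0.2784 -0.0133 -4.5876]
```

The triangulated slope is 0.34 and the moment also hints that the bed is a bit steeper than the tool. I'll rock the tool +1° of slope about the tile centre and watch the moment.

move_arm(
  deltas=[
    [-1.1,-0.1,-0.35,0.04,-0.33,0],
    [-1.1,-0.1,-0.35,0.04,-0.33,0],
    [-1,-0.1,-0.35,0.04,-0.33,0],
    [0,0,0,0,0,0],
    [0,0,0,0,0,0],
  ],
)

```text
t: 16.32
eef_pos: [0.4572, 0.2243, 0.2843]
ee_rot: [-3.141, 0.334, -3.02]
force: [-1.4, 0.7, 2.9]
width: 0.0218
```

```bash
python3 tgt.py 0
```

```text
mm [2.2997 0.2372 5.7058] deg [-0.1077  0.9829 -0.1133] n [-0.3095 -0.0373  0.9502] ux [0.9433 0.1137 0.3117]
16.3167 [-1.3606  0.7049  2.9389] [0.1534 0.9758 0.0652] h now [-3.975   0.0398 -4.701 ]
```

move_arm(
  deltas=[
    [-1.1,-0.1,-0.35,0.04,-0.33,0],
    [-1.1,-0.1,-0.35,0.04,-0.33,0],
    [-1,-0.1,-0.35,0.04,-0.33,0],
    [0,0,0,0,0,0],
    [0,0,0,0,0,0],
  ],
)

```text
t: 16.73
eef_pos: [0.454, 0.224, 0.2831]
ee_rot: [-3.141, 0.351, -3.02]
force: [-2.6, 0.4, 3.9]
width: 0.0217
```

```bash
python3 tgt.py 0
```

```text
mm [5.4599 0.5995 6.8706] deg [-0.2113  1.9432 -0.0995] n [-0.3095 -0.0373  0.9502] ux [0.9433 0.1137 0.3117]
16.7333 [-2.6204  0.3933  3.8923] [0.2387 1.5152 0.2359] h now [-7.3604  0.0585 -4.8162]
```

The moment crosses its no-contact baseline (about 1.3) between 0.334 and 0.351, so flush slope is about 0.344, which agrees with triangulation. I'll back off 0.4° and press 2.5 mm further along the normal.

move_arm(
  deltas=[
    [0.6,0.1,0.2,-0.02,0.2,0],
    [0.6,0.1,0.2,-0.02,0.2,0],
    [0.3,0,-0.9,0,0,0],
    [0.3,0,-0.8,0,0,0],
    [0.3,0,-0.7,0,0,0],
  ],
)

```text
t: 17.15
eef_pos: [0.4562, 0.2243, 0.2811]
ee_rot: [-3.141, 0.344, -3.02]
force: [-4.1, 0.4, 4.0]
width: 0.0217
```

move_arm(
  deltas=[
    [0,0,0,0,0,0],
    [0,0,0,0,0,0],
    [0,0,0,0,0,0],
    [0,0,0,0,0,0],
    [0,0,0,0,0,0],
  ],
)

```text
t: 17.57
eef_pos: [0.4562, 0.2242, 0.2812]
ee_rot: [-3.141, 0.344, -3.02]
force: [-4.5, 0.6, 3.7]
width: 0.0219
```

```bash
sed -i 's/\.12,\.317/.12,.344/' tgt.py; python3 tgt.py 0; python3 - <<'E'
from h import *
f=arm.grab_frame("wrist")[:,:,::-1]; T=Tt(); np.save("T9.npy",T); cv2.imwrite("pics/w9.png",f)
F=[]; M=[]
for i in range(6):
    arm.grab_frame("side"); s=arm.get_state(); F.append(s["force"]);M.append(s["moment"])
print(np.mean(F,0),np.mean(M,0),np.std(F,0))
s=arm.grab_frame("scene")[:,:,::-1]
a=cv2.resize(f[110:210,185:385],(800,400),interpolation=cv2.INTER_CUBIC); c=cv2.resize(s[155:205,310:410],(400,200),interpolation=cv2.INTER_CUBIC)
cv2.imwrite("pics/c9.png",np.vstack([a,np.hstack([c,c*0])]))
E
```

```text
mm [-1.5522 -0.1938  7.001 ] deg [ 0.0151  0.0281 -0.0853] n [-0.3348 -0.0404  0.9414] ux [0.9346 0.1127 0.3373]
17.5667 [-4.4714  0.6468  3.7387] [0.1245 2.0565 0.1727] h now [-0.8886  0.0066 -7.1184]
[-4.80677172  0.60792264  3.6316688 ] [0.2138457  2.2037063  0.17913239] [0.33805431 0.64419485 0.47231535]
```

View pics/c9.png

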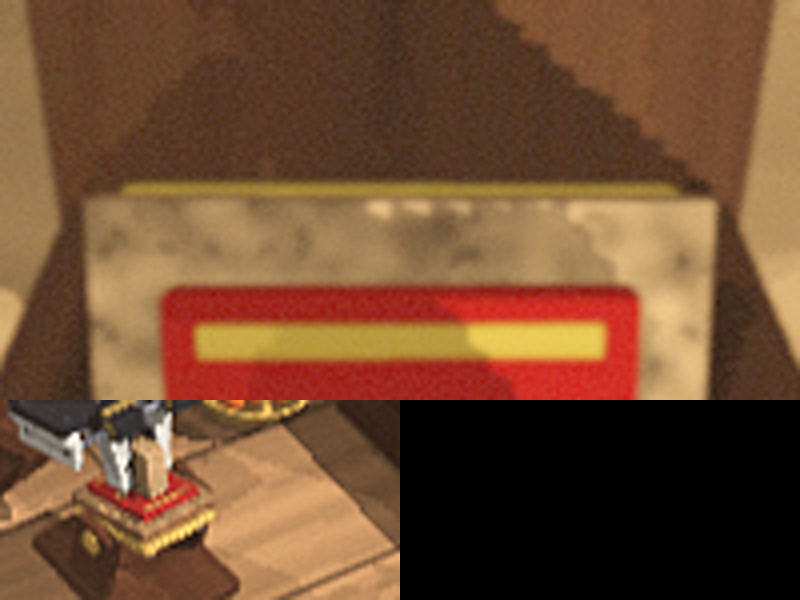

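The cork's near edge grew from 623 to 631 px while the tile stayed at 475, so the near-edge gap closed by about 2.3 mm. Its measured depth, 192.9 mm, now matches the tile underside at 192.6 mm. N is about 6.4 N at roughly 7.4 mm sink, with about 2.5 N of tangential load and some excess moment. A small 0.3° back-rotation with downslope relief should ease that.

move_arm(
  deltas=[
    [0.3,0,0.1,-0.02,0.15,0],
    [0.3,0,0.1,-0.02,0.15,0],
    [0,0,0,0,0,0],
    [0,0,0,0,0,0],
    [0,0,0,0,0,0],
  ],
)

```text
t: 18.38
eef_pos: [0.457, 0.2243, 0.2816]
ee_rot: [-3.141, 0.34, -3.02]
force: [-3.1, 0.3, 3.6]
width: 0.0219
```

```bash
cat > chk.py <<'E'
from h import *
np.set_printoptions(precision=3,suppress=True)
F=[];M=[]
for i in range(6):
    f=arm.grab_frame("wrist"); s=arm.get_state(); F.append(s["force"]);M.append(s["moment"])
print(s["t"],s["eef_pos"],s["ee_rot"],s["width"]); F=np.mean(F,0)+[.2,.2,1.6]; print("dF",F,"M",np.mean(M,0))
B=R.from_euler('ZY',[.12,-s["ee_rot"][1]]).as_matrix(); print("ux,uy,n",B.T@F)
# cork near-edge & tile near-edge widths at fixed rows (gradient peaks)
g=cv2.GaussianBlur(cv2.cvtColor(f[:,:,::-1].copy(),cv2.COLOR_BGR2Lab),(3,3),0).astype(float)
row=g[168:176].mean(0); d=np.abs(np.diff(row,axis=0)).sum(1); print("cork cols",195+d[195:220].argmax(),350+d[350:375].argmax())
E
python3 chk.py; python3 tgt.py 0
```

```text
18.6833 [0.457 0.224 0.282] [-3.141  0.34  -3.02 ] 0.02171028129906254
dF [-2.101  0.616  6.343] M [0.05  1.094 0.083]
ux,uy,n [0.216 0.863 6.651]
cork cols 205 363
mm [-2.353  -0.3105  6.6118] deg [ 0.0396 -0.2504 -0.0819] n [-0.3348 -0.0404  0.9414] ux [0.9346 0.1127 0.3373]
18.6833 [-1.7382  1.1257  4.7448] [0.0505 0.9759 0.0559] h now [ 0.0043  0.0266 -7.0248]
```

Tangential load is now about 0.2 N and the normal force about 6.6 N, with the moment close to neutral and everything still. Handing in.

```bash
python3 -c "
from station import arm
print(arm.job_done())"
```

```text
the job is handed in; nothing more can be done
None
```

The red plaque is gripped by its bar (21.7 mm opening) and held pressed on the smaller stand's cork bed. I handed the job in at about 18.7 s; `job_done` gives no verdict, so I can't confirm a pass.

**Last checks**
- **Press:** the normal force is about 6.6 N. Geometry puts the bed about 7.4 mm down; the spring figures for 6.6 N give about 8.6 mm. Both are inside 4–12 mm.
- **Side load:** about 0.2 N along the slope and 0.9 N across it, with the arm still.
- **Centring:** within about 1 mm in the wrist view, judged just before the last 0.3° turn.
- **Flushness:** I closed the gap at the near edge by steepening the tool from 0.317 to 0.344 rad, then eased back to 0.340.

**What disagreed**
- **Bed slope:** the camera fit gave 0.317 rad, while direct triangulation gave 0.341. The rocking test and the edge gap pointed to about 0.345. I used 0.340; the one low estimate is still within 0.04 rad of it.
- **Moment readings:** they were larger than simple contact could explain, and about 0.25 N m remained at the end. I treated them only as a guide.

I did not photograph the blue plaque and the other loose things again at the end. They were not touched in any picture I viewed, and the carry passed well above them.

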